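# Dispense one sample puck and nudge it into the free bay

### The arm

A 6-joint arm with a two-finger parallel gripper is mounted at the origin on a cart in front of the work surface, level with it; the furniture and walls round the work are solid. World frame = base frame: x ahead of the robot, y to its left, z up, the work surface at z = 0. Lengths are in mm, angles in rad, forces in N, time in s.
With the tool pointing down it reaches from about 400 to 925 mm from the base axis. Payload 12.5 kg.
Tool frame: the origin (TCP) lies on the mounting face of the last link; the fingertips stand 190 mm ahead of it and the grasp point (between the pads) lies 171 mm ahead of it; z points along the fingers, y is the line along which they close (so a half turn about z gives the same grasp; the last joint's range is limited). The gripper opens to 95 mm and grips with 3 to 60 N. Pads are 20 mm wide; open, the fingers measure 119 mm over their backs; the gripper's body (75 mm by 180 mm) begins 59 mm behind the grasp point.
Start: joints at [-1.289, 0.491, 1.559, -0, 1.092, -0.106], TCP at [236.364, -578.582, 404.761] pointing down, gripper open.
Joint ranges: [-3.1, 3.1], [-0.84, 2.19], [0.05, 2.79], [-1.13, 4.28], [0.06, 2.93], [-2.69, 2.69]. Speed limits (rad/s): [2.22, 2.22, 2.79, 3.14, 3.14, 3.14].

### API

Orientations are given as [roll, pitch, yaw] about the fixed x, y, z axes, in that order (R = Rz(yaw) Ry(pitch) Rx(roll)).
In Python, from cell import env gives the robot as it stands.
- The arm moves only by the tool carry_out, never from a script. Its argument "series" is a list of rows, each a list of 5 numbers: the shift along the tool's x, y, z in m, then the turn about the tool's z in degrees, then the opening, from 0 (shut) to 1 (fully open). A call has 1 to 20 rows; each row is the pose to reach, as a shift and turn from the pose commanded when the call began, along the tool's axes at that moment; what a row does not reach only later rows make up. A row lasts 1/8 s, in which the tool goes at most 62.5 mm and 10.7 degrees, less where a joint would pass 70% of its speed; a pose out of reach is approached as far as the arm can. A call with a gripper value outside its range is refused whole. The fingers move at their own pace and stop on an object; the grip force is fixed at half the most. Time passes only in rows, so rows that repeat a pose let the fingers close. It gives the time, the measured TCP pose, the force, the opening and the grip force at its end, in the units of the state.
- env.state(): the state, without advancing time (a new reading comes with each control period).
- env.read_camera(name): name is "scene" or "top" or "wrist"; returns (picture, depth): 400x640x3 uint8, red, green, blue; 400x640 float32, mm along the optical axis (not along the pixel's ray), 0 where there is no reading.
- env.get_calibration(name): a dict with "intrinsics" (3x3 intrinsics, pixels), "cam_to_world" (4x4, takes a point from camera to world coordinates); the wrist camera has in their place "T_tool_cam" (4x4, takes a point from camera to tool coordinates, whose origin is the TCP and whose axes are the flange's). Camera axes: x right, y up, looking along -z (the intrinsics and any distortion apply to the point x, -y, -z); pixel columns grow to the right and rows downward; lengths in mm; the calibration is good to about 2 mm. A picture is of the moment at which its call begins: read the wrist's pose just before it. get_calibration takes no time and is no camera call.
- env.job_done(): hands the job in; it is judged then, once.
The state is a dict: "t": time; "joints": joint angles; "qvel": joint speeds; "tau": joint torques, N m; "eef_pos": TCP position; "tcp_rot": TCP orientation; "ft_force": force on the tool from outside, world axes, zero at the start; "moment": the same for the moment, N m; "opening": opening from 0.0 (shut) to 1.0 (fully open); "grip_force": force on a finger pad.
Only numpy, scipy, OpenCV 4.12 (cv2) and the standard library are available. Lean on these libraries where they do the work, as an engineer would, in place of code of your own. Each camera call takes 0.05 s, during which the arm holds its last target. There are 200 camera calls.

### The job

Press the black plunger of the puck dispenser fully down once and let it come back up, so that a single steel puck comes out of the magazine into the shallow channel. Then, with the fingertips, push that puck sideways along the channel into the empty bay, all the way to the channel's end, lifting nothing. Leave the other pucks, including the one parked at the opposite end, and the things round about where they are.

Things in the scene. Friction and masses are not known exactly. Their poses are not given: they have to be found in the camera images.
- dispenser: bench dispenser fixed to the worktop, T-shaped grey plate 10 mm thick. Origin on the worktop under the middle of the channel; x points from the channel (x=0) over the magazine (x=44 mm) to the plunger (x=114 mm), away from the robot; y runs along the channel; z up. The two bays are the channel's ends, puck centres at y=+85 and -85 mm (87 against the end stop)
- outlet (a point): middle of the channel, on its floor 10 mm above the worktop; an ejected puck's centre comes to lie within about 6 mm of it. The channel is straight, 36 mm wide between aluminium lips only 5 mm high, open towards the magazine only here, and closed at both ends by 5 mm high stops 103 mm from here. Fingertips above the lips still reach the upper 11 mm of a puck
- magazine (a point): on the magazine's axis, at floor level 10 mm above the worktop. The magazine is an open-topped aluminium frame 44 mm (x) by 43 mm (y), its top 66 mm above the worktop
- plunger_top (a point): centre of the top face of the round black plunger cap, 36 mm in diameter; 84 mm above the worktop when up, 62 mm when fully down; moves with the cap. The housing below is 60 by 50 mm, its collar's top 57 mm above the worktop
- plunger (a joint): how far the plunger is pressed: 0 up, 0.022 m fully down (a stop). A spring resists with 3 N at first, up to about 12 N lower down with the pucks' drag, and brings it back up; press steadily, no slam. It drives a blade that pushes the lowest puck out; a full stroke puts it in the channel, and on release the next puck drops. Every further stroke ejects another puck
- puck_1: steel puck, a solid disc 32 mm in diameter and 16 mm high, about 60 g, faint ring on its flat top; origin at the centre of its underside; z up; the lowest of three in the magazine, the one that the first stroke ejects
- puck_2: steel puck, a solid disc 32 mm in diameter and 16 mm high, about 60 g, faint ring on its flat top; origin at the centre of its underside; z up; second in the magazine; drops one place when the plunger returns
- puck_3: steel puck, a solid disc 32 mm in diameter and 16 mm high, about 60 g, faint ring on its flat top; origin at the centre of its underside; z up; top of the magazine; drops one place when the plunger returns
- parked_puck: steel puck, a solid disc 32 mm in diameter and 16 mm high, about 60 g, faint ring on its flat top; origin at the centre of its underside; z up; already parked in one of the two bays of the channel (either one), to be left alone
- free_bay: thin flat engraved ring, 24 mm, in the channel floor at the centre of the empty bay, at the end of the channel opposite the parked puck; offers no resistance
- brass_weight: bystander: brass weight, 22 mm thick, 42 mm high, standing on the worktop beside the dispenser; origin at its underside
- vial_c: bystander: white vial with black cap, 28 mm thick, 64 mm high, standing on the worktop beside the dispenser; origin at its underside
- spanner: bystander: flat spanner 132 by 22 by 5 mm lying along its y axis on the worktop on the robot's side of the channel; origin at the centre of its underside

How it is judged (in metres and radians):
On the way, in this order (a step that is already met when the one before it is completed fails the run):
1. the plunger is pressed fully down (over 20 mm) and the lowest puck lies in the channel before the outlet (value of joint plunger above 0.02 m and x of puck_1 in the frame of dispenser between -0.006 and 0.006 m and y of puck_1 in the frame of dispenser between -0.012 and 0.012 m), for 0.1 s.
2. the plunger is back up (within 3 mm) with that puck still before the outlet (value of joint plunger below 0.003 m and x of puck_1 in the frame of dispenser between -0.006 and 0.006 m and y of puck_1 in the frame of dispenser between -0.012 and 0.012 m), for 0.1 s.
At the end, for the whole second after the job is handed in: the ejected puck lies flat and at rest on the channel floor in the free bay, its centre within 8 mm of the ring's centre; the plunger is up; the other two pucks are in the magazine, dropped one place, within 8 mm of its axis; the parked puck is within 8 mm of where it was (horizontal distance between puck_1 and free_bay below 0.008 m and height (world z) of puck_1 below 0.013 m and angle between puck_1's own z axis and vertical below 0.1 rad and linear speed of puck_1 below 0.02 m/s and value of joint plunger below 0.003 m and horizontal distance between each of puck_2, puck_3 and magazine below 0.008 m and height (world z) of puck_2 below 0.014 m and height (world z) of puck_3 below 0.03 m and distance of parked_puck from where it was at the start of the episode below 0.008 m); the robot touches nothing.
It fails at once if a second puck leaves the magazine (over 12 mm off its axis) (horizontal distance between magazine and puck_2 above 0.012 m or horizontal distance between magazine and puck_3 above 0.012 m).
It fails at once if a puck is lifted: the lowest or the parked one rises over 8 mm, or one of the others over 8 mm above its place (height (world z) of any of puck_1, parked_puck above 0.018 m or height (world z) of puck_2 above 0.034 m or height (world z) of puck_3 above 0.05 m).
It fails at once if the parked puck is shifted by over 8 mm (distance of parked_puck from where it was at the start of the episode above 0.008 m).
It fails at once if a bystander is shifted by over 15 mm or tipped (distance of any of brass_weight, vial_c, spanner from where it was at the start of the episode above 0.015 m or angle between any of brass_weight, vial_c's own z axis and vertical above 0.3 rad).
It also fails if it takes over 45 s, if anything falls off the work surface, if the arm or the gripper's body presses on something with over 40 N, if the wrist force passes 120 N, or if a joint passes its speed limit or range.

## Working session

There is one attempt and no reset: what is moved stays moved. The work goes in short steps, Python scripts to look and compute and a tool call to move; the robot and the scene stay as the last step left them, time stands still between calls to the robot, and variables do not carry over. Pictures are saved under pics/ and viewed, at most 10 in all, crops included, and the job is handed in when it is done.

Besides the shell and the picture viewer there is one more tool, called as a command line: name --pt "numbers of a row" for each row, then --argument value for the rest. carry_out: Moves the arm, as the interface text tells. Its arguments: {"type":"object","properties":{"series":{"type":"array","items":{"type":"array","items":{"type":"number"}}}},"required":["series"]}

```bash
mkdir -p pics; cat > h.py <<'E'
import numpy as np, cv2
from cell import env
def shot(n):
    s=env.state(); im,d=env.read_camera(n); np.savez(f'{n}.npz',im=im,d=d); return s,im,d
def cal(n):
    c=env.get_calibration(n); return np.array(c['intrinsics']),np.array(c['cam_to_world'])
def ray(n,uv,z):
    K,T=cal(n); u,v=uv
    p=np.linalg.inv(K)@[u,v,1]; d=T[:3,:3]@[p[0],-p[1],-p[2]]; o=T[:3,3]
    return o+d*(z-o[2])/d[2]
E
python3 - <<'E'
from h import *
for n in ('top','scene'):
    s,im,d=shot(n); cv2.imwrite(f'pics/{n}0.png',im[:,:,::-1])
    print(n,env.get_calibration(n))
print(env.state())
E
```

```text
top {'intrinsics': array([[454.40455784,   0.        , 325.34123774],
       [  0.        , 454.40455784, 203.9284317 ],
       [  0.        ,   0.        ,   1.        ]]), 'cam_to_world': array([[ 7.25030756e-03,  9.96414486e-01, -8.42947499e-02,
         4.49066797e+02],
       [-9.99969185e-01,  7.47824684e-03,  2.38863441e-03,
        -2.12609756e+02],
       [ 3.01044688e-03,  8.42748340e-02,  9.96438001e-01,
         9.19003135e+02],
       [ 0.00000000e+00,  0.00000000e+00,  0.00000000e+00,
         1.00000000e+00]])}
scene {'intrinsics': array([[477.58701154,   0.        , 323.97573685],
       [  0.        , 477.58701154, 203.21095408],
       [  0.        ,   0.        ,   1.        ]]), 'cam_to_world': array([[ 5.60281234e-01,  3.85130775e-01, -7.33320684e-01,
        -9.34921985e+01],
       [-8.28301220e-01,  2.58987865e-01, -4.96832341e-01,
        -6.29654781e+02],
       [-1.42426600e-03,  8.85776254e-01,  4.64110332e-01,
         4.82140776e+02],
       [ 0.00000000e+00,  0.00000000e+00,  0.00000000e+00,
         1.00000000e+00]])}
{'t': 0.1, 'joints': array([-1.28853470e+00,  4.91512571e-01,  1.55939060e+00, -1.10368998e-05,
        1.09168629e+00, -1.05594459e-01]), 'qvel': array([ 0.00081133, -0.00080628, -0.00061458,  0.00148071,  0.00125836,
        0.00043601]), 'tau': array([ 1.82201773e-03, -6.13624406e+01, -2.58605969e+01,  6.93541579e-02,
        4.70147934e-02, -3.47328046e-05]), 'eef_pos': array([ 236.39478884, -578.54392842,  404.21110647]), 'tcp_rot': array([-3.14060036e+00, -9.53278148e-05,  3.87861134e-01]), 'ft_force': array([-0.34153597,  0.30082258,  0.53909457]), 'moment': array([0.01452488, 0.01945969, 0.01846871]), 'grip_force': 0.0, 'opening': 1.000392505187242}
```

View pics/top0.png

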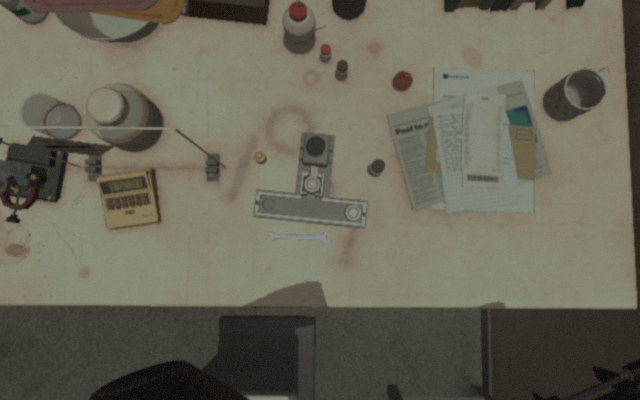

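View pics/scene0.png

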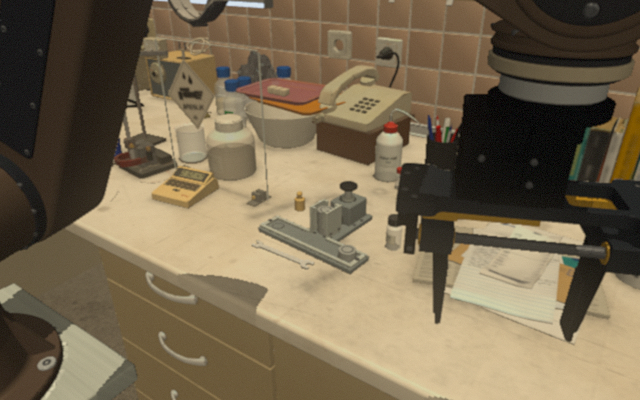

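```bash
python3 - <<'E'
from h import *
z=np.load('top.npz'); im=z['im'];d=z['d']
c=im[110:260,160:400]; cv2.imwrite('pics/crop.png',cv2.resize(cv2.convertScaleAbs(c[:,:,::-1],alpha=1.5),None,fx=3.3,fy=3.3,interpolation=cv2.INTER_CUBIC))
K,T=cal('top')
v,u=np.mgrid[:400,:640]
P=np.stack([(u-K[0,2])/K[0,0]*d,-(v-K[1,2])/K[1,1]*d,-d],-1)@T[:3,:3].T+T[:3,3]
np.save('P.npy',P)
for n,(a,b) in dict(plate=(283,218),table=(290,260),pl=(316,146),mag=(312,184),post=(213,165),bar=(100,128),bar2=(170,128),w=(198,145),vial=(376,167),brass=(260,157),jar=(110,105)).items(): print(n,P[b,a].round(),d[b,a])
# depth mask of tall things
h=P[:,:,2]; print([ (i, P[i,170].round()) for i in range(124,134)])
E
```

```text
plate [ 497. -130.   10.] 909.8446
table [ 413. -145.    1.] 911.36163
pl [ 628. -196.   85.] 846.49255
mag [ 560. -189.   61.] 864.4038
post [603.  13.  10.] 917.878
bar [598.  86. 325.] 603.8416
bar2 [600.  -6. 323.] 606.5448
w [601. -13. 211.] 717.3295
vial [ 592. -310.   67.] 861.3568
brass [615. -86.  38.] 891.86127
jar [685. 162. 144.] 791.20483
[(124, array([689., 106.,   1.])), (125, array([687., 105.,   2.])), (126, array([686., 106.,  -2.])), (127, array([601.,  -6., 323.])), (128, array([600.,  -6., 323.])), (129, array([679., 106.,  -0.])), (130, array([676., 105.,   3.])), (131, array([675., 105.,   1.])), (132, array([673., 106.,  -0.])), (133, array([671., 105.,   0.]))]
```

View pics/crop.png

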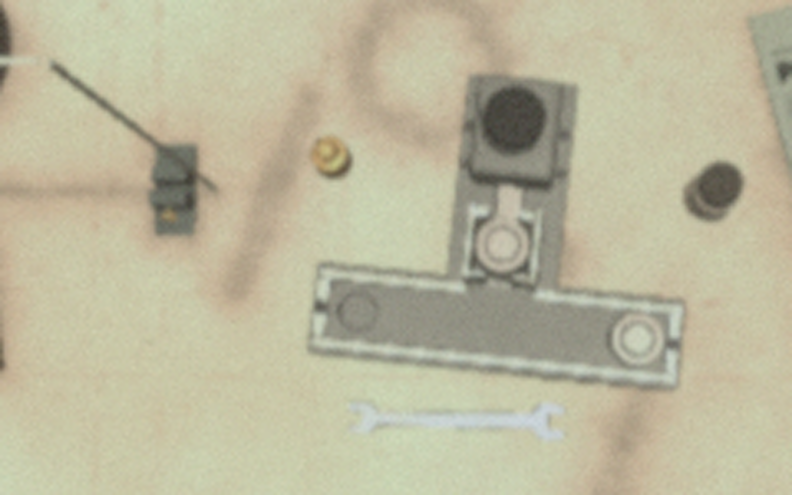

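The top view shows the dispenser with the cap at about (316,146), the magazine at (312,184), the parked puck at (352,212) on the right (−y) and the empty ring at (268,204) on the left (+y). A post stands at the left, at about world (600,−10), up to z=325.

```bash
python3 - <<'E'
from h import *
im=np.load('top.npz')['im'];g=cv2.cvtColor(im,cv2.COLOR_RGB2GRAY)
f=lambda x,y:((x+.5)/3.3-.5+160,(y+.5)/3.3-.5+110)
m=(g<55).astype(np.uint8);m[:128]=0;m[165:]=0;m[:,:300]=0;m[:,333:]=0
v,u=np.nonzero(m);print('cap mask',len(u),u.mean(),v.mean(), f(514,118))
pts={'cap':(f(514,118),84,(114,0)),'mag':(f(502,244),58,(44,0)),'park':(f(637,338),26,(0,-86)),'ring':(f(358,310),10,(0,85)),
'c1':(f(321,264),15,None),'c2':(f(685,301),15,None),'c3':(f(678,387),15,None),'c4':(f(310,352),15,None)}
W=[];L=[]
for k,(uv,z,l) in pts.items():
    p=ray('top',uv,z);print(k,p.round(1))
    if l: W.append(p[:2]);L.append(l)
# scene check of ring etc later
W=np.array(W);L=np.array(L,float)
wc=W-W.mean(0);lc=L-L.mean(0)
th=np.arctan2((lc[:,0]*wc[:,1]-lc[:,1]*wc[:,0]).sum(),(lc*wc).sum())
R=np.array([[np.cos(th),-np.sin(th)],[np.sin(th),np.cos(th)]]);t=W.mean(0)-R@L.mean(0)
print('yaw',th,np.degrees(th),'org',t,'res',(W-(L@R.T+t)).round(1).tolist())
np.savez('fit.npz',R=R,t=t,th=th)
s=env.state();print(s['tcp_rot'],env.get_calibration('wrist'))
E
```

```text
cap mask 267 314.88389513108615 146.5131086142322 (315.4090909090909, 145.4090909090909)
cap [ 629.1 -195.3   84. ]
mag [ 560.7 -188.5   58. ]
park [ 508.9 -268.7   26. ]
ring [ 525.8 -100.    10. ]
c1 [553.2 -77.7  15. ]
c2 [ 532.3 -298.4   15. ]
c3 [ 480.2 -294.2   15. ]
c4 [499.7 -72.1  15. ]
yaw -0.10061515511715903 -5.76482374326732 org [ 516.82748995 -183.9066826 ] res [[-1.2, 0.1], [0.1, -0.2], [0.7, 0.8], [0.4, -0.6]]
[-3.14060036e+00 -9.53278148e-05  3.87861134e-01] {'intrinsics': array([[359.13412762,   0.        , 317.9115959 ],
       [  0.        , 359.13412762, 200.79759425],
       [  0.        ,   0.        ,   1.        ]]), 'T_tool_cam': array([[ 1.68083344e-04,  9.64153487e-01,  2.65345106e-01,
         7.36481598e+01],
       [ 9.99999518e-01, -4.18841740e-04,  8.88444729e-04,
         5.90183517e-01],
       [ 9.67734690e-04,  2.65344828e-01, -9.64153092e-01,
         1.99424004e+01],
       [ 0.00000000e+00,  0.00000000e+00,  0.00000000e+00,
         1.00000000e+00]])}
```

```bash
cat >> h.py <<'E'
from scipy.spatial.transform import Rotation as Ro
def rel(l,ztip):
    "shift in tool axes (m) to bring fingertips to dispenser-frame (x,y) mm, height ztip; turn"
    f=np.load('fit.npz'); s=env.state()
    w=np.r_[f['R']@np.array(l,float)+f['t'],ztip+190.]
    R=Ro.from_euler('xyz',s['tcp_rot']); d=R.inv().apply(w-s['eef_pos'])
    yaw=s['tcp_rot'][2]
    return (d/1000).round(4),'turn',np.degrees(yaw-f['th']).round(2),'at',(f['R'].T@(s['eef_pos'][:2]-f['t'])).round(1),(s['eef_pos'][2]-190).round(1),'F',s['ft_force'].round(1),s['opening']
E
python3 -c "
from h import *
print(rel((114,0),214)); print(rel((114,0),115))"
```

```text
(array([ 5.095e-01, -2.058e-01,  5.000e-04]), 'turn', np.float64(27.99), 'at', array([-239.4, -420.8]), np.float64(214.2), 'F', array([-0.3,  0.3,  0.5]), 1.000392505187242)
(array([ 0.5095, -0.2057,  0.0995]), 'turn', np.float64(27.99), 'at', array([-239.4, -420.8]), np.float64(214.2), 'F', array([-0.3,  0.3,  0.5]), 1.000392505187242)
```

carry_out --pt "0.055 -0.022 0 3 0" --pt "0.11 -0.044 0 6 0" --pt "0.165 -0.066 0 9 0" --pt "0.22 -0.089 0 12 0" --pt "0.275 -0.111 0 15 0" --pt "0.33 -0.133 0 18 0" --pt "0.385 -0.155 0 21 0" --pt "0.44 -0.178 0 24 0" --pt "0.48 -0.194 0 28 0" --pt "0.5095 -0.2057 0.02 28 0" --pt "0.5095 -0.2057 0.06 28 0" --pt "0.5095 -0.2057 0.09 28 0" --pt "0.5095 -0.2057 0.09 28 0" --pt "0.5095 -0.2057 0.09 28 0" --pt "0.5095 -0.2057 0.09 28 0" --pt "0.5095 -0.2057 0.09 28 0"

```text
t: 2.1
eef_pos: [630.3, -195.6, 315.8]
tcp_rot: [3.141, -0.002, -0.101]
ft_force: [-0.3, -0.1, -0.7]
opening: 0.003
grip_force: 0.0
```

```bash
python3 - <<'E'
from h import *
print(rel((114,0),90)); print(env.state()['tcp_rot'])
a=shot('scene')[1];b=shot('wrist')[1]
cv2.imwrite('pics/s1.png',np.hstack([cv2.resize(a[130:330,250:490],(480,400),interpolation=cv2.INTER_CUBIC),b[:,160:480]])[:,:,::-1])
E
```

```text
(array([-0.0001, -0.0002,  0.0358]), 'turn', np.float64(-0.02), 'at', array([114. ,  -0.2]), np.float64(125.8), 'F', array([-0.3, -0.1, -0.7]), 0.002945876803645817)
[ 3.14103513e+00 -1.52273262e-03 -1.01013402e-01]
```

View pics/s1.png

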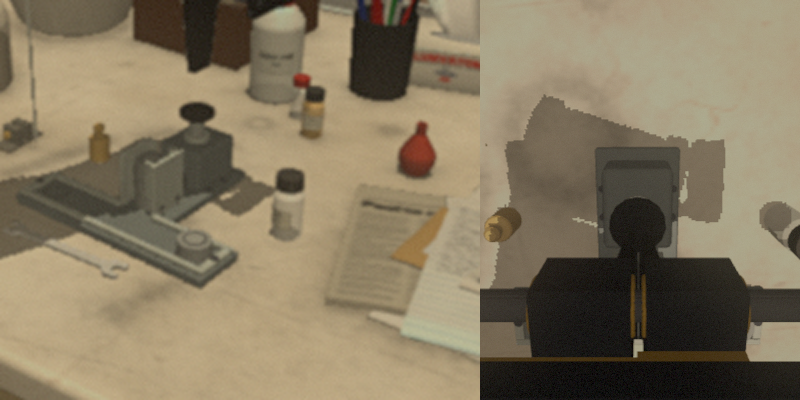

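The fingertips (left half, about (200,60)) hang right above the cap (197,112), and the wrist view agrees. Now pressing.

carry_out --pt "0 0 0.015 0 0" --pt "0 0 0.028 0 0" --pt "0 0 0.036 0 0" --pt "0 0 0.039 0 0" --pt "0 0 0.042 0 0" --pt "0 0 0.044 0 0" --pt "0 0 0.046 0 0" --pt "0 0 0.048 0 0" --pt "0 0 0.05 0 0" --pt "0 0 0.052 0 0" --pt "0 0 0.054 0 0" --pt "0 0 0.056 0 0" --pt "0 0 0.058 0 0" --pt "0 0 0.06 0 0" --pt "0 0 0.062 0 0" --pt "0 0 0.062 0 0"

```text
t: 4.2
eef_pos: [630.2, -195.4, 253.7]
tcp_rot: [3.141, -0.001, -0.101]
ft_force: [-3.2, 0.5, 7.1]
opening: 0.004
grip_force: 3.5
```

carry_out --pt "0 0 0.001 0 0" --pt "0 0 0.002 0 0" --pt "0 0 0.0025 0 0" --pt "0 0 0.0025 0 0"

```text
t: 4.7
eef_pos: [630.2, -195.4, 252.2]
tcp_rot: [3.141, -0.001, -0.101]
ft_force: [-5.0, 2.5, 15.2]
opening: 0.003
grip_force: 7.8
```

```bash
python3 - <<'E'
from h import *
print(rel((114,0),90))
b=shot('scene')[1]
cv2.imwrite('pics/s2.png',cv2.resize(b[170:290,240:400],(800,600),interpolation=cv2.INTER_CUBIC)[:,:,::-1])
E
```

```text
(array([ 0.0001, -0.    , -0.0278]), 'turn', np.float64(-0.01), 'at', array([ 1.139e+02, -1.000e-01]), np.float64(62.2), 'F', array([-5. ,  2.5, 15.2]), 0.0034246966990422022)
```

View pics/s2.png

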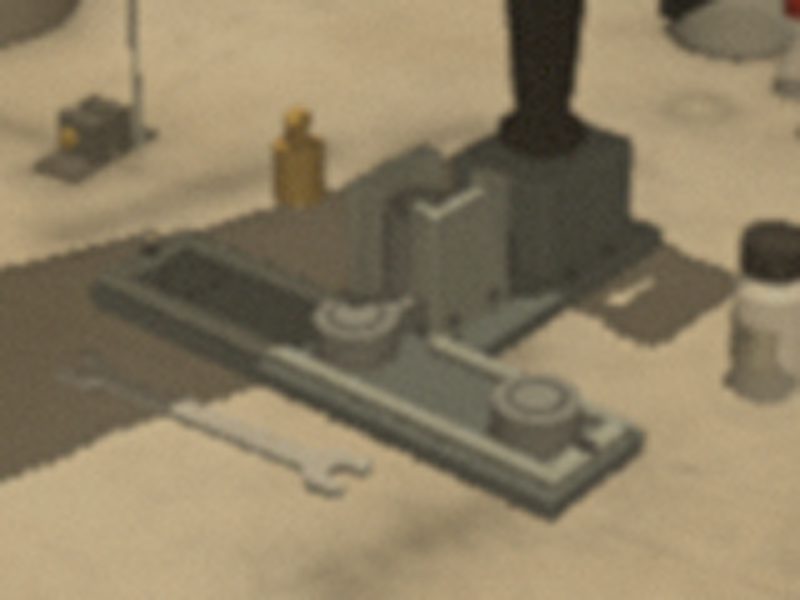

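The puck (355,325) lies in the channel before the outlet and the cap is down on its stop. Release.

carry_out --pt "0 0 -0.003 0 0" --pt "0 0 -0.007 0 0" --pt "0 0 -0.011 0 0" --pt "0 0 -0.015 0 0" --pt "0 0 -0.02 0 0" --pt "0 0 -0.025 0 0" --pt "0 0 -0.035 0 0" --pt "0 0 -0.05 0 0" --pt "0 0 -0.06 0 0" --pt "-0.03 0.01 -0.06 0 0" --pt "-0.06 0.02 -0.06 0 0" --pt "-0.09 0.035 -0.06 0 0" --pt "-0.114 0.042 -0.06 0 0" --pt "-0.114 0.042 -0.06 0 0" --pt "-0.114 0.042 -0.06 0 0"

```text
t: 6.62
eef_pos: [513.3, -225.8, 310.7]
tcp_rot: [3.141, -0.001, -0.101]
ft_force: [0.1, -0.3, -0.0]
opening: 0.004
grip_force: 0.0
```

```bash
python3 - <<'E'
from h import *
print(rel((0,-42),17.5))
a=shot('scene')[1];b=shot('wrist')[1]
cv2.imwrite('pics/s3.png',np.hstack([cv2.resize(a[150:300,240:400],(427,400),interpolation=cv2.INTER_CUBIC),b[:,140:500]])[:,:,::-1])
E
```

```text
(array([-8.000e-04, -1.000e-04,  1.032e-01]), 'turn', np.float64(-0.02), 'at', array([  0.7, -42.1]), np.float64(120.7), 'F', array([ 0.1, -0.3, -0. ]), 0.004103281769415618)
```

View pics/s3.png

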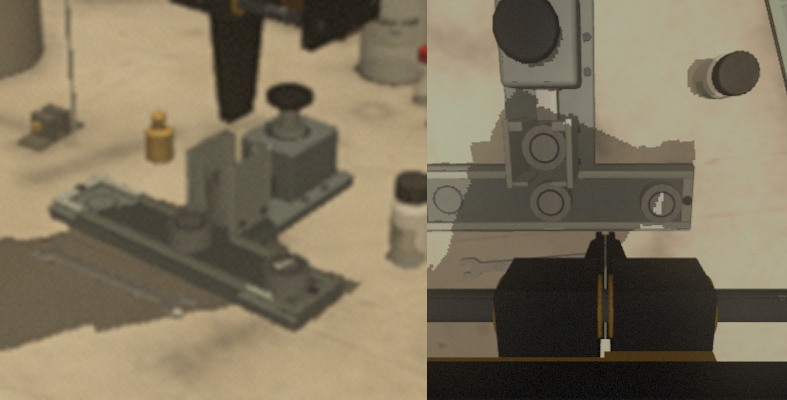

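The plunger is back up. One puck lies at the outlet (wrist 550,202), the parked puck is at (661,202), and the fingertips (605,235) hang midway between them. Descend.

carry_out --pt "-0.001 0 0.03 0 0" --pt "-0.001 0 0.06 0 0" --pt "-0.001 0 0.08 0 0" --pt "-0.001 0 0.09 0 0" --pt "-0.001 0 0.096 0 0" --pt "-0.001 0 0.1 0 0" --pt "-0.001 0 0.1025 0 0" --pt "-0.001 0 0.1025 0 0" --pt "-0.001 0 0.1025 0 0"

```text
t: 7.85
eef_pos: [511.6, -225.7, 208.0]
tcp_rot: [3.141, -0.001, -0.101]
ft_force: [-0.0, -0.3, -0.1]
opening: 0.005
grip_force: 0.0
```

```bash
python3 - <<'E'
from h import *
print(rel((0,69),18))
b=shot('wrist')[1];a=shot('scene')[1]
cv2.imwrite('pics/s4.png',np.hstack([cv2.resize(a[150:300,240:400],(427,400),interpolation=cv2.INTER_CUBIC),b[:,140:500]])[:,:,::-1])
E
```

```text
(array([ 0.0009, -0.1111,  0.    ]), 'turn', np.float64(-0.02), 'at', array([ -1. , -42.1]), np.float64(18.0), 'F', array([-0. , -0.3, -0.1]), 0.005425752732725863)
```

View pics/s4.png

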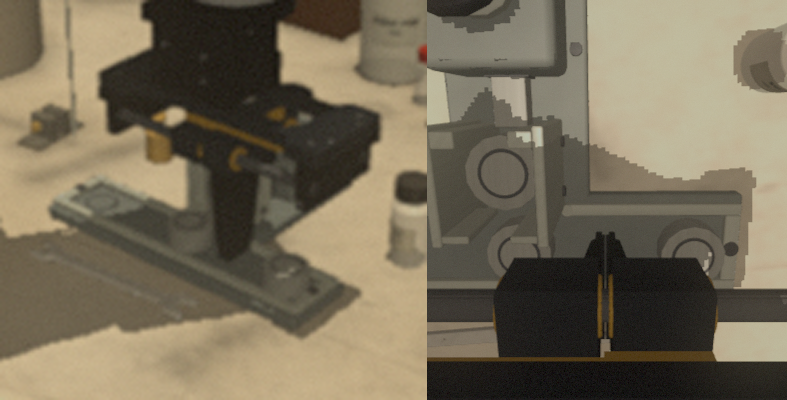

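The fingertips stand in the channel between the two pucks and touch nothing. Push.

carry_out --pt "0.001 -0.004 0 0 0" --pt "0.001 -0.008 0 0 0" --pt "0.001 -0.011 0 0 0" --pt "0.001 -0.014 0 0 0" --pt "0.001 -0.017 0 0 0" --pt "0.001 -0.02 0 0 0" --pt "0.001 -0.024 0 0 0" --pt "0.001 -0.028 0 0 0" --pt "0.001 -0.032 0 0 0" --pt "0.001 -0.036 0 0 0" --pt "0.001 -0.04 0 0 0" --pt "0.001 -0.044 0 0 0" --pt "0.001 -0.048 0 0 0" --pt "0.001 -0.052 0 0 0" --pt "0.001 -0.056 0 0 0" --pt "0.001 -0.06 0 0 0" --pt "0.001 -0.064 0 0 0" --pt "0.001 -0.068 0 0 0" --pt "0.001 -0.072 0 0 0" --pt "0.001 -0.075 0 0 0"

```text
t: 10.45
eef_pos: [520.2, -150.9, 207.8]
tcp_rot: [3.142, -0.0, -0.101]
ft_force: [-0.1, -0.7, 0.2]
opening: 0.005
grip_force: 0.3
```

carry_out --pt "0 -0.003 0 0 0" --pt "0 -0.006 0 0 0" --pt "0 -0.009 0 0 0" --pt "0 -0.012 0 0 0" --pt "0 -0.015 0 0 0" --pt "0 -0.018 0 0 0" --pt "0 -0.02 0 0 0" --pt "0 -0.02 0 0 0"

```text
t: 11.45
eef_pos: [522.2, -131.1, 207.7]
tcp_rot: [3.142, -0.0, -0.101]
ft_force: [0.4, -0.9, -0.2]
opening: 0.005
grip_force: 0.1
```

```bash
python3 - <<'E'
from h import *
print(rel((0,60),18))
b=shot('wrist')[1];a=shot('scene')[1]
cv2.imwrite('pics/s5.png',np.hstack([cv2.resize(a[150:300,240:400],(427,400),interpolation=cv2.INTER_CUBIC),b[:,140:500]])[:,:,::-1])
E
```

```text
(array([-0.    , -0.007 , -0.0003]), 'turn', np.float64(-0.01), 'at', array([ 0., 53.]), np.float64(17.7), 'F', array([ 0.4, -0.9, -0.2]), 0.005233330117226973)
```

View pics/s5.png

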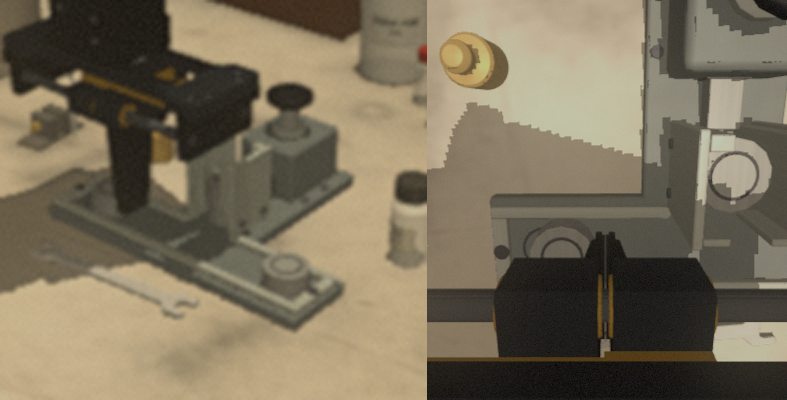

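The puck moves ahead of the fingers (wrist 558,243) and is about to reach the end stop on the left. Creep on until the stop is felt.

carry_out --pt "0 -0.0015 0 0 0" --pt "0 -0.003 0 0 0" --pt "0 -0.0045 0 0 0" --pt "0 -0.006 0 0 0" --pt "0 -0.006 0 0 0"

```text
t: 12.18
eef_pos: [522.8, -125.2, 207.8]
tcp_rot: [3.142, -0.0, -0.101]
ft_force: [-0.5, -0.1, 0.2]
opening: 0.005
grip_force: 0.1
```

carry_out --pt "0 -0.001 0 0 0" --pt "0 -0.002 0 0 0" --pt "0 -0.002 0 0 0"

```text
t: 12.55
eef_pos: [523.0, -123.3, 207.7]
tcp_rot: [3.142, -0.0, -0.101]
ft_force: [-0.1, -0.6, 0.4]
opening: 0.004
grip_force: 0.1
```

carry_out --pt "0 -0.001 0 0 0" --pt "0 -0.002 0 0 0" --pt "0 -0.002 0 0 0"

```text
t: 12.92
eef_pos: [523.2, -121.3, 207.7]
tcp_rot: [3.142, 0.0, -0.101]
ft_force: [-0.1, -0.3, 0.3]
opening: 0.004
grip_force: 0.1
```

```bash
python3 - <<'E'
from h import *
print(rel((0,60),18))
s,b,d=shot('wrist')
cv2.imwrite('pics/s6.png',cv2.resize(b[180:320,200:360],None,fx=4,fy=4,interpolation=cv2.INTER_CUBIC)[:,:,::-1])
E
```

```text
(array([-0.    ,  0.003 , -0.0003]), 'turn', np.float64(-0.01), 'at', array([ 0., 63.]), np.float64(17.7), 'F', array([-0.1, -0.3,  0.3]), 0.003856718197897816)
```

View pics/s6.png

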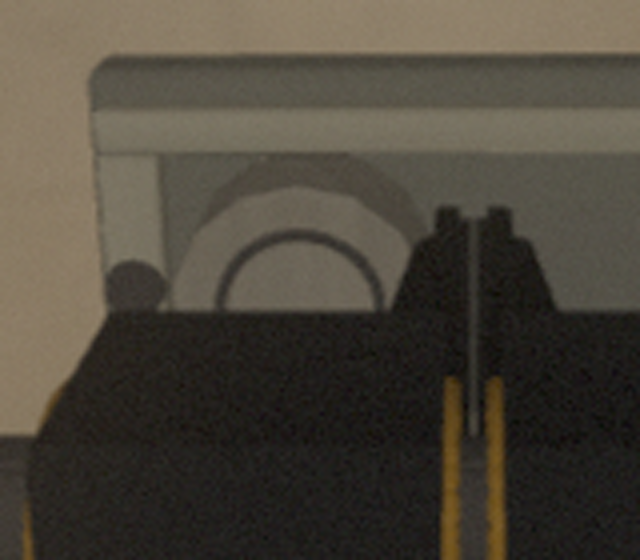

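The puck is a few mm short of the stop (its left rim at 175, the stop edge at about 162; 4x zoom). The fingertips are only about 9 mm thick, so there are about 3 mm left.

carry_out --pt "0 -0.001 0 0 0" --pt "0 -0.002 0 0 0" --pt "0 -0.0025 0 0 0" --pt "0 -0.0025 0 0 0"

```text
t: 13.48
eef_pos: [523.4, -118.8, 207.7]
tcp_rot: [3.141, -0.0, -0.101]
ft_force: [-0.0, -0.7, -0.1]
opening: 0.003
grip_force: 0.1
```

carry_out --pt "0 -0.0005 0 0 0" --pt "0 -0.001 0 0 0" --pt "0 -0.001 0 0 0"

```text
t: 13.85
eef_pos: [523.6, -117.9, 207.8]
tcp_rot: [3.141, -0.0, -0.101]
ft_force: [0.2, -0.4, -0.0]
opening: 0.005
grip_force: 0.8
```

carry_out --pt "0 -0.0005 0 0 0" --pt "0 -0.001 0 0 0" --pt "0 -0.001 0 0 0"

```text
t: 14.22
eef_pos: [523.8, -117.4, 208.0]
tcp_rot: [3.141, -0.001, -0.101]
ft_force: [-0.6, -7.8, 2.2]
opening: 0.006
grip_force: 3.9
```

The stop is felt (7.8 N). Back off slowly, then lift clear and move aside.

carry_out --pt "0 0.001 0 0 0" --pt "0 0.003 0 0 0" --pt "0 0.006 0 0 0" --pt "0 0.012 0 0 0" --pt "0 0.02 0 0 0" --pt "0 0.02 -0.02 0 0" --pt "0 0.02 -0.06 0 0" --pt "0 0.02 -0.11 0 0" --pt "0 0.02 -0.16 0 0" --pt "-0.05 0.06 -0.16 0 0" --pt "-0.05 0.12 -0.16 0 0" --pt "-0.05 0.18 -0.16 0 0" --pt "-0.05 0.23 -0.16 0 0" --pt "-0.05 0.28 -0.16 0 0" --pt "-0.05 0.28 -0.16 0 0" --pt "-0.05 0.28 -0.16 0 0"

```text
t: 16.23
eef_pos: [445.3, -390.4, 367.5]
tcp_rot: [-3.141, 0.001, -0.102]
ft_force: [-0.2, -0.1, 0.3]
opening: 0.009
grip_force: 0.0
```

```bash
python3 - <<'E'
from h import *
s=env.state();print(s['t'],s['ft_force'])
a=shot('scene')[1];b=shot('top')[1]
cv2.imwrite('pics/s7.png',np.hstack([cv2.resize(a[150:300,240:400],(427,400),interpolation=cv2.INTER_CUBIC),cv2.resize(b[110:250,240:380],(373,400)[:2],interpolation=cv2.INTER_CUBIC)])[:,:,::-1])
E
```

```text
16.225 [-0.15023559 -0.06486488  0.33682181]
```

View pics/s7.png

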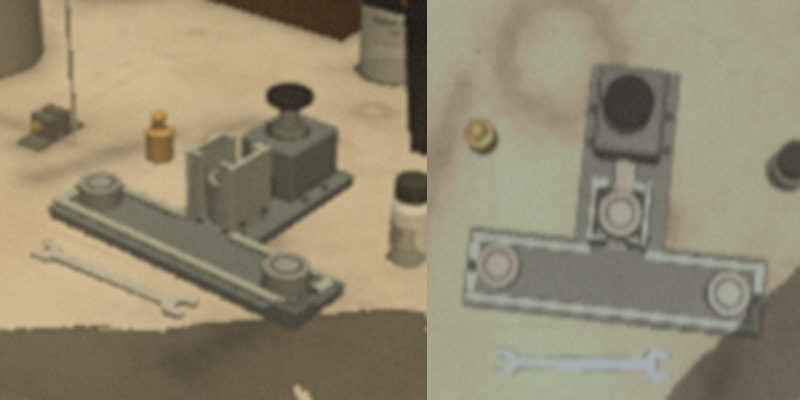

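The puck (right half, 498,266) lies in the free bay against the stop. The plunger is up, the parked puck (729,293) and the bystanders are unmoved, and the arm is clear.

```bash
python3 -c "
from h import *
print(env.job_done())"
```

```text
the job is handed in; nothing more can be done
None
```

One puck was ejected and pushed along the channel to the end stop in the free bay. The plunger is back up, the parked puck and bystanders look unmoved in the final pictures, and the job is handed in (no verdict was returned).

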